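# Swing the dripper over the mug and clamp the arm with its wing nut

### The arm

A 6-joint arm with a two-finger parallel gripper is mounted at the origin on a cart in front of the work surface, level with it; the furniture and walls round the work are solid. World frame = base frame: x ahead of the robot, y to its left, z up, the work surface at z = 0. Lengths are in m, angles in rad, forces in N, time in s.
With the tool pointing down it reaches from about 0.425 to 0.95 m from the base axis. Payload 3.5 kg.
Tool frame: the origin (TCP) lies midway between the tips of the shut fingers; the grasp point (between the pads) lies 19 mm behind it; z points along the fingers, y is the line along which they close (so a half turn about z gives the same grasp; the last joint's range is limited). The gripper opens to 85 mm and grips with 20 to 120 N. Pads are 22 mm wide; open, the fingers measure 114 mm over their backs; the gripper's body (76 mm by 85 mm) begins 54 mm behind the grasp point. The pads swing forward as they close: fully open they stand 13 mm farther back than shut.
Start: joints at [-1.358, 0.286, 1.577, -0, 1.279, -0.15], TCP at [0.24, -0.631, 0.231] pointing down, gripper open.
Joint ranges: [-2.77, 2.77], [-0.9, 2.22], [0.21, 2.48], [-1.53, 4.67], [0.24, 2.81], [-2.84, 2.84]. Speed limits (rad/s): [2.79, 2.79, 3.14, 3.14, 3.14, 3.14].

### API

Orientations are given as a unit quaternion [x, y, z, w].
In Python, from bench import env, jaws, solve_ik, monitor, cams, workorder gives the robot as it stands. Calls block until the motion is done:
- env.movep(position, orientation): joint-space move of the TCP to a pose.
- env.move_l(position, v=0.15, orientation=None): straight line of the TCP; orientation=None keeps the orientation; v is the mean speed in m/s.
- env.set_joints(angles): joint-space move.
- jaws.open_jaws() and jaws.grab(strength=None): open the fingers fully, or close them until they stop; strength is the grip in N (None keeps the last).
- env.wait(seconds).
- solve_ik(position, orientation): joint angles nearest the present ones, or None.
- monitor.read_state(): the state.
- cams.camera(name): name is "side" or "top"; returns the picture (480x640x3 uint8, red, green, blue); there is no depth.
- cams.get_calibration(name): a dict with "fov_y" (degrees; the focal length in pixels is half the picture's height over the tangent of half this angle, whatever the lens; pixels are square), "cx", "cy" (the principal point, pixels), "rvec" (rotation vector, rad) and "tvec" (3), from world to camera coordinates, as OpenCV has them. Camera axes: x right, y down, z forward; pixel columns grow to the right and rows downward; lengths in m; the calibration is good to about 2 mm. A picture is of the moment at which its call begins. get_calibration takes no time and is no camera call.
A pose or a line that the arm cannot do raises env.PlanningError and nothing moves.
- workorder.finish_job(): hands the job in; it is judged then, once.
The state is a dict: "time_s": time; "q": joint angles; "dq": joint speeds; "joint_efforts": joint torques, N m; "tool_pos": TCP position; "tcp_rot": TCP orientation; "wrist_force": force on the tool from outside, world axes, zero at the start; "ft_torque": the same for the moment, N m; "finger_gap": finger opening in m; "grip_force": force on a finger pad.
Only numpy, scipy, OpenCV 4.12 (cv2) and the standard library are available. Lean on these libraries where they do the work, as an engineer would, in place of code of your own. Each camera call takes 0.05 s, during which the arm holds its last target. There are 200 camera calls.

### The job

Set the pour-over stand up for brewing into the green mug: push the swing arm round with a fingertip until the dripper hangs centrally over the mug, then spin the loose brass wing nut on top of the post clockwise, pushing its wings round stroke by stroke with a fingertip until it stops and the arm is clamped there. Only push: take neither the nut nor the arm between the fingers, keep the fingers out of the dripper, and leave the mug, the steel pitcher, the scoop and the timer standing where they are.

Things in the scene. Friction and masses are not known exactly. Their poses are not given: they have to be found in the camera images.
- stand: pour-over stand, fixed: walnut board 240 x 320 mm, top 18 mm above the worktop; origin at the centre of its underside. At x = +85 mm, y = 0 of its frame rises a steel post of 16 mm diameter; the arm turns about this post. The mug and the pitcher stand on the board on the -x side of the post, one at +y and one at -y, and either may be on either side
- swing_arm (a joint): angle of the swing arm about the post (rad), range -1.3 to 1.3; 0 points the arm along the stand's -x, seen from above it grows anticlockwise (the arm's end then moves towards the stand's -y). With the nut loose about 2 N at the middle of the bar turn it and it stays where it is left; with the nut tight it is clamped and yields only above about 15 N
- swing_bar (a point): point in the middle of the arm's bar, 70 mm from the post's axis. The bar is a flat steel strip 12 mm wide and 10 mm high that spans 18 to 106 mm from the post's axis; its underside is 174 mm and its top 184 mm above the worktop. Frame turns with the arm: -x points from the post to the dripper, z up
- dripper (a point): centre of the dripper's rim, on the dripper's axis, 150 mm from the post's axis and 204 mm above the worktop. White conical ceramic dripper fixed in the ring at the arm's end, rim 92 mm across, foot 26 mm across and 144 mm above the worktop, small ear handle on its far side reaching 68 mm from its axis. Axes as swing_bar
- wing_nut (a joint): angle of the wing nut (rad), growing clockwise seen from above (tightening). It starts loose between 0 and 0.5 and stops dead at 3.9; it stays where it is left. About 3 N on a wing turn it at first; it soon bears on the washer and clamps the arm harder and harder, up to about 6 N on a wing near the stop. It sinks 0.4 mm per rad
- nut (a point): on the brass wing nut's axis at mid-height of its wings, 210 mm above the worktop when loose, 0.4 mm less per rad. Two wings along its own +x and -x, 72 mm tip to tip, 6 mm thick; they end 10 mm above and 10 mm below this point. Boss 26 mm across at its foot, 18 mm at the top. Frame turns with the nut: z up, yaw falls as the joint grows. Beneath: washer and arm hub, 36 mm across, top 192 mm above the worktop
- mug_mouth (a point): centre of the green mug's mouth, on the axis of its bowl, 101 mm above the mug's foot
- mug: olive green stoneware mug, bowl 84 mm across, 101 mm high, handle along its own -y; origin at the foot 12.5 mm from the bowl's axis towards the handle. Loose, 0.34 kg
- pitcher: small steel milk pitcher, 86 mm high, body 68 mm across, handle along its own +x; origin at its foot, 14 mm from the body's axis towards the handle. Loose; the wrong place for the dripper
- scoop: small steel coffee scoop, 135 x 49 x 29 mm, lying on the worktop, loose; origin at the centre of its underside
- the_timer: white kitchen timer, 58 x 62 x 21 mm, lying on the worktop, loose; origin at the centre of its underside
Mind the look-alikes: they are no part of the job. Leave any orange look-alike of the mug alone.

How it is judged:
By the outcome, as a careful person would: the job done as asked, in the order asked, and still so for the second after the job is handed in, with the robot touching nothing.
It also fails if it takes over 64 s, if anything falls off the work surface, if the arm or the gripper's body presses on something with over 40 N, if the wrist force passes 120 N, or if a joint passes its speed limit or range.

## Working session

There is one attempt and no reset: what is moved stays moved. The work goes in short steps, each a Python script; the robot and the scene stay as the last script left them, time stands still between calls to the robot, and variables do not carry over. Pictures are saved under pics/ and viewed, at most 10 in all, crops included, and the job is handed in when it is done.

```bash
mkdir -p pics; cat > h.py <<'E'
import numpy as np,cv2
from bench import env,jaws,solve_ik,monitor,cams,workorder
def cal(n):
    c=cams.get_calibration(n);f=240/np.tan(np.radians(c["fov_y"])/2)
    K=np.array([[f,0,c["cx"]],[0,f,c["cy"]],[0,0,1]]);R=cv2.Rodrigues(np.array(c["rvec"],float))[0]
    return K,R,np.array(c["tvec"],float).ravel(),c
def onz(n,u,v,z):
    K,R,t,_=cal(n);d=R.T@np.linalg.inv(K)@[u,v,1];o=-R.T@t
    return o+d*(z-o[2])/d[2]
def proj(n,p):
    K,R,t,_=cal(n);q=(R@np.atleast_2d(p).T).T+t;q=(K@q.T).T
    return q[:,:2]/q[:,2:]
def snap(n,name,crop=None,s=1):
    im=cams.camera(n)[:,:,::-1].copy()
    if crop: x0,y0,x1,y1=crop; im=cv2.resize(im[y0:y1,x0:x1],None,fx=s,fy=s,interpolation=cv2.INTER_CUBIC)
    cv2.imwrite(f"pics/{name}.png",im)
E
python3 - <<'E'
from h import *
for n in("top","side"):
    snap(n,n+"0");c=cal(n);print(n,c[3],-c[1].T@c[2])
s=monitor.read_state();print(s)
E
```

```text
top {'fov_y': 50.06218453038426, 'cx': 319.3043808097877, 'cy': 240.60187585512458, 'rvec': array([ 2.16376738, -2.15907961,  0.15529396]), 'tvec': array([0.08726879, 0.5317992 , 1.20983671])} [0.37162154 0.10622101 1.26678555]
side {'fov_y': 54.006186888476, 'cx': 316.31651803748855, 'cy': 237.02829164354728, 'rvec': array([ 0.40705986, -2.47551394,  1.53407815]), 'tvec': array([0.54799344, 0.1672077 , 1.34134114])} [0.12015166 1.24196908 0.75533282]
{'time_s': 0.1, 'q': array([-1.35797535e+00,  2.87113763e-01,  1.57806153e+00,  3.89495645e-06,
        1.27861296e+00, -1.50031402e-01]), 'dq': array([ 0.000303  , -0.002327  , -0.00341936,  0.00150197,  0.00225015,
        0.00129819]), 'joint_efforts': array([ 5.87097529e-04, -4.07298553e+01, -2.93699294e+01, -1.49287343e-04,
        3.40238934e-03,  8.69939129e-06]), 'tool_pos': array([ 0.23946455, -0.63044345,  0.2300443 ]), 'tcp_rot': array([ 9.83586871e-01,  1.80431877e-01, -3.25960110e-05, -1.09731364e-03]), 'wrist_force': array([-0.44408981, -0.1747593 , -0.373372  ]), 'ft_torque': array([-0.05195209,  0.0103721 , -0.01109409]), 'grip_force': 0.0, 'finger_gap': 0.08543546093749822}
```

View pics/top0.png

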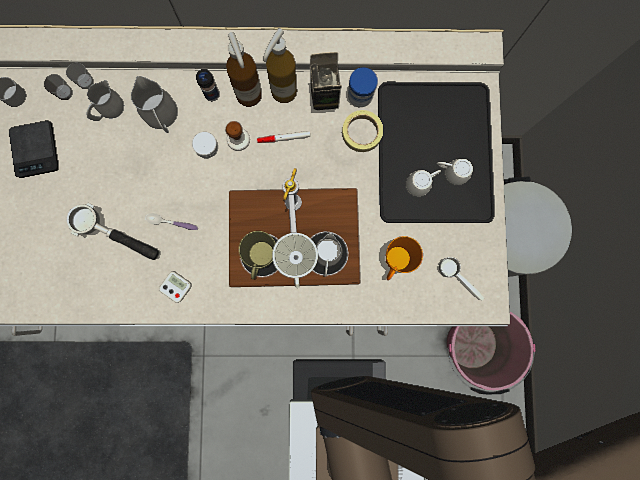

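View pics/side0.png

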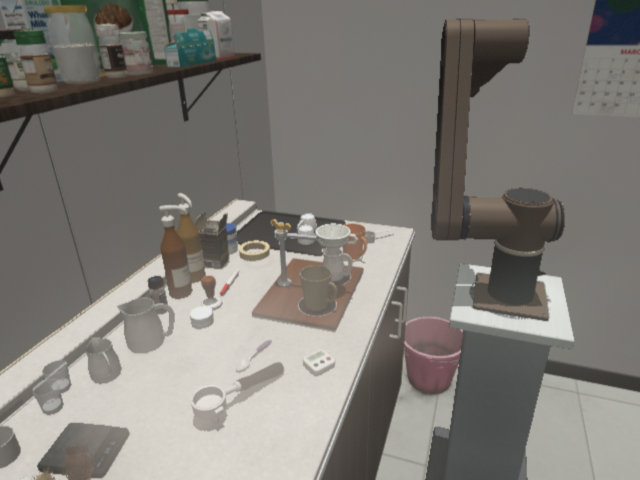

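The top view shows the board (corners about (229,190), (357,188), (359,284), (230,286)), with the nut at about (291,183) and the dripper at (296,256). The green mug is on the left at (260,254) and the pitcher on the right at (329,254). I'll enlarge the board area.

```bash
python3 - <<'E'
from h import *
snap("top","top1",(220,160,370,295),5.2)
snap("side","side1",(245,205,375,330),4.8)
E
```

```text
(no output)
```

View pics/top1.png

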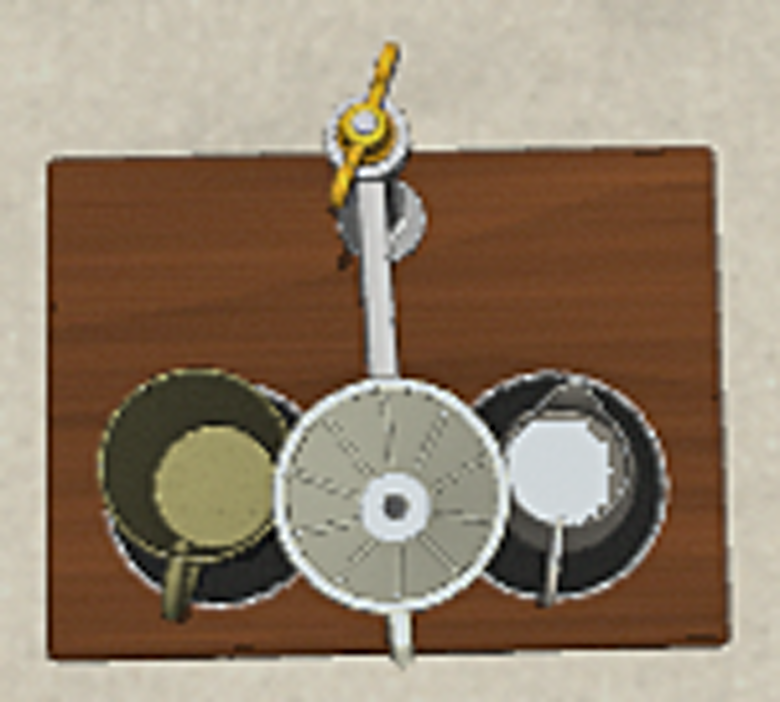

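View pics/side1.png

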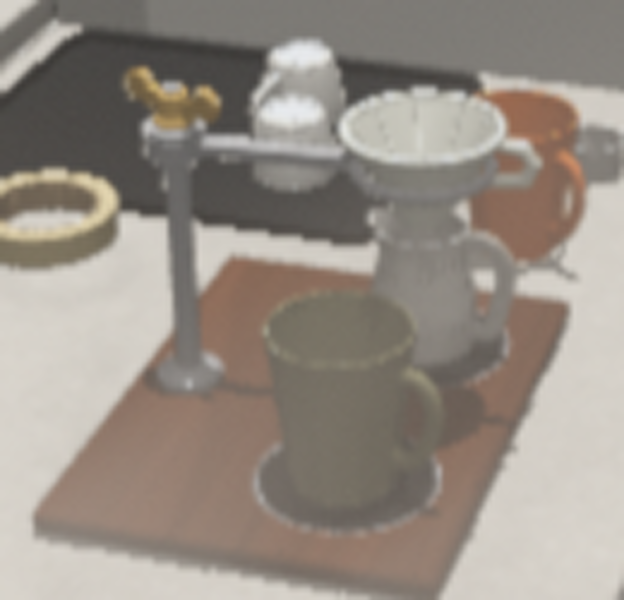

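```bash
cat >> h.py <<'E'
def T(x,y,z): return onz("top",(x+.5)/5.2-.5+220,(y+.5)/5.2-.5+160,z)
def S(x,y,z): return onz("side",(x+.5)/4.8-.5+245,(y+.5)/4.8-.5+205,z)
E
python3 - <<'E'
from h import *
np.set_printoptions(precision=4,suppress=True)
C=[T(*p,.018) for p in [(50,158),(712,147),(728,645),(50,658)]]
print("board",*C,np.mean(C,0),[np.linalg.norm(C[i]-C[i-1]) for i in range(4)])
m=np.mean(C,0);ax=(C[0]+C[1]-C[2]-C[3])/2;ax/=np.linalg.norm(ax);post=m+.085*ax
print("yaw",np.arctan2(ax[1],ax[0]),"post",post)
print("post top",T(366,122,.222),"base",T(384,218,.025))
print("wings",T(392,47,.22),T(337,200,.22))
d=T(392,494,.204);print("drip",d,T(275,494,.204)-T(509,494,.204))
a=T(99,465,.119);b=T(195,369,.119);print("mug L,T,B",a,b,T(195,560,.119),"ctr",a[1]-.042,b[0]-.042)
print("side post top",S(172,88,.222),"mug rim L/R/ctr",S(263,330,.119),S(415,330,.119),S(339,330,.119),"drip",S(422,136,.204))
r=T(366,122,.222)
print("arm len",np.linalg.norm((d-post)[:2]),np.linalg.norm((d-r)[:2]))
E
```

```text
board [0.6593 0.3114 0.018 ] [ 0.6661 -0.0042  0.018 ] [ 0.4286 -0.0097  0.018 ] [0.422  0.3058 0.018 ] [0.544  0.1508 0.018 ] [np.float64(0.2373648048665703), np.float64(0.3156558484119854), np.float64(0.2375638040797173), np.float64(0.31557475873646534)]
yaw 0.02354532478757546 post [0.629  0.1528 0.018 ]
post top [0.6276 0.1522 0.222 ] base [0.6295 0.152  0.025 ]
wings [0.659  0.1422 0.22  ] [0.5962 0.1636 0.22  ]
drip [0.4801 0.1414 0.204 ] [-0.0003  0.0934  0.    ]
mug L,T,B [0.5009 0.2705 0.119 ] [0.5429 0.2299 0.119 ] [0.46   0.2285 0.119 ] ctr 0.2285307465735075 0.5009329221651919
side post top [0.6202 0.1696 0.222 ] mug rim L/R/ctr [0.5388 0.246  0.119 ] [0.4586 0.2213 0.119 ] [0.4986 0.2336 0.119 ] drip [0.4754 0.1535 0.204 ]
arm len 0.1493969023575935 0.14794666343127327
```

```bash
cat >> h.py <<'E'
from scipy.spatial.transform import Rotation as Ro
P=np.array([.6285,.1523])
def quat(yaw): # tool y along world yaw, z down
    y=np.array([np.cos(yaw),np.sin(yaw),0]);z=np.array([0,0,-1.]);return Ro.from_matrix(np.c_[np.cross(y,z),y,z]).as_quat()
def at(phi,R,off): # off along increasing angle
    return P+R*np.array([np.cos(phi),np.sin(phi)])+off*np.array([-np.sin(phi),np.cos(phi)])
def F(): return monitor.read_state()["wrist_force"]
E
python3 - <<'E'
from h import *
jaws.grab(20)
phi=np.pi+.078;yw=.078
env.movep([*at(phi,.06,.035),.30],quat(yw)); print(monitor.read_state()["q"],monitor.read_state()["time_s"])
env.move_l([*at(phi,.06,.035),.168],v=.15)
for ph,off in [(phi,.018)]+[(x,.017) for x in np.linspace(phi,np.pi-.5434+.1,7)[1:]]:
    env.move_l([*at(ph,.06,off),.168],v=.05,orientation=quat(ph-np.pi)); print(round(ph,3),F().round(2))
print(monitor.read_state()["time_s"])
snap("top","top2",(220,160,370,295),5.2)
E
```

```text
[ 1.93783121e-02  3.76931277e-02  1.73288323e+00 -1.99540319e-04
  1.37117051e+00 -5.73282532e-02] 3.8417
3.22 [-0.1  -0.06 -1.  ]
3.133 [ 0.   -0.14  0.41]
3.046 [ 0.53 -1.25  0.01]
2.959 [ 1.15 -0.1  -0.33]
2.872 [ 0.1  -0.19  0.68]
2.785 [ 0.02  0.42 -0.57]
2.698 [-0.69  0.56  0.86]
6.9333
```

View pics/top2.png

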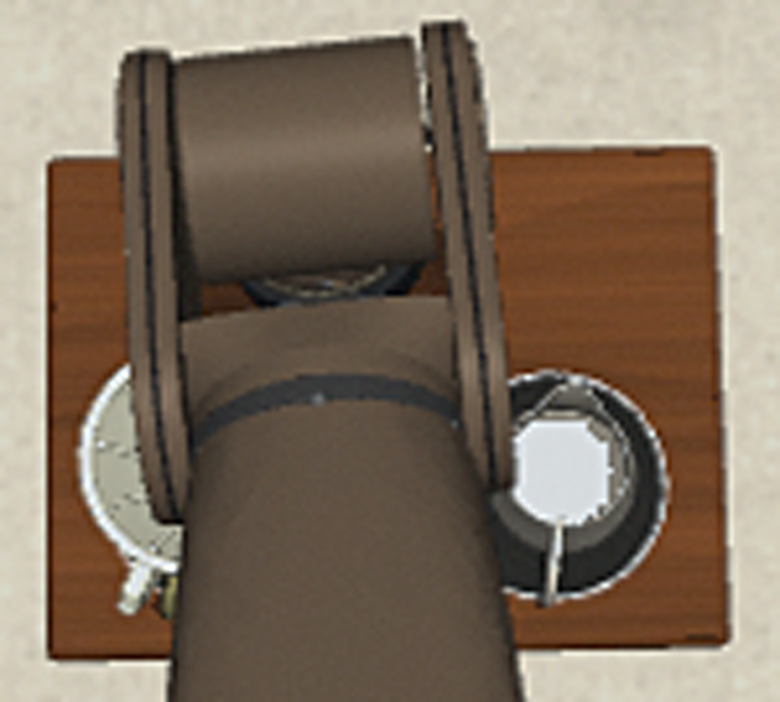

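The robot blocks most of the view. The dripper has swung left, and its rim's left edge is at crop (78,458). From that edge I can work out the arm's angle.

```bash
python3 - <<'E'
from h import *
e=T(78,458,.204);y=e[1]-.0467;print(e,y,"phi",np.pi-np.arcsin((y-P[1])/.15),"target",np.pi-np.arctan2(.2293-P[1],P[0]-.501))
print("dripper ear etc state t",monitor.read_state()["time_s"])
E
```

```text
[0.4941574  0.26679093 0.204     ] 0.2200909258739475 phi 2.672654293537863 target 2.5982946350749865
dripper ear etc state t 6.9833
```

```bash
python3 - <<'E'
from h import *
for ph in (2.66,2.624): env.move_l([*at(ph,.06,.017),.168],v=.03,orientation=quat(ph-np.pi)); print(F().round(2))
ph=2.624
env.move_l([*at(ph,.06,.045),.168],v=.1)
env.move_l([*at(ph,.06,.045),.29],v=.2)
env.movep([.58,-.10,.29],quat(-.3))
snap("top","top3",(220,160,370,295),5.2);snap("side","side3",(245,205,375,330),4.8)
print(monitor.read_state()["time_s"])
E
```

```text
[-2.13 -1.11  1.75]
[-3.18 -2.23  2.1 ]
9.7417
```

View pics/top3.png

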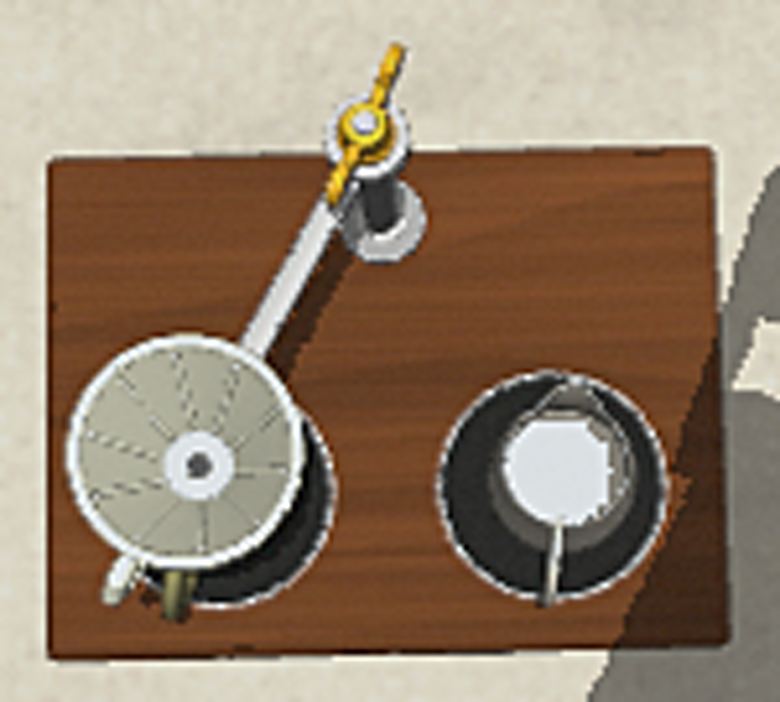

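View pics/side3.png

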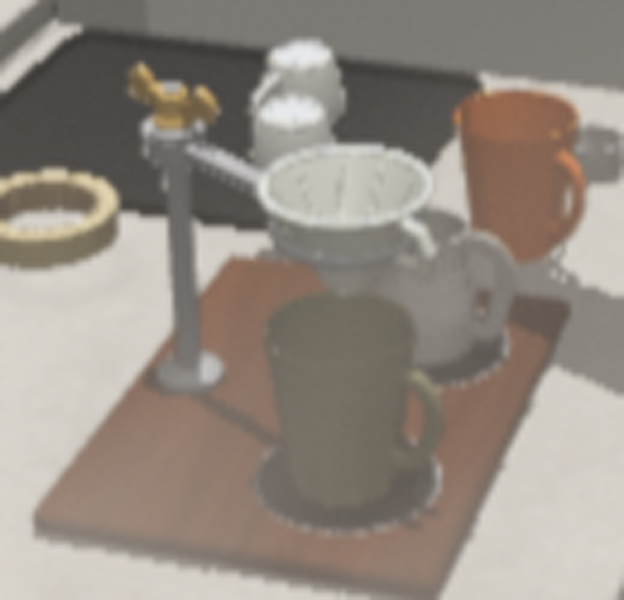

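The dripper's rim is now centred at top crop (185.5,453) and side crop (346,187). The mug is still in place. The wing tips are at (398,46) and (335,198).

```bash
python3 - <<'E'
from h import *
d=T(185.5,453,.204);print(d,S(346,187,.204),"mug side",S(341,328,.119))
v=d[:2]-P;print(np.hypot(*v),np.arctan2(v[1],v[0]))
a,b=T(398,46,.22),T(335,198,.22);print(a,b,np.arctan2(*(a-b)[1::-1]))
E
```

```text
[0.49629386 0.22396847 0.204     ] [0.49522762 0.22531739 0.204     ] mug side [0.49828873 0.2312426  0.119     ]
0.15038228688922547 2.6448377459910377
[0.65941473 0.13974373 0.22      ] [0.59700667 0.16442405 0.22      ] -0.37659240955244505
```

```bash
python3 - <<'E'
from h import *
ph=2.624
env.movep([*at(ph,.06,.045),.29],quat(ph-np.pi))
env.move_l([*at(ph,.06,.045),.168],v=.2)
env.move_l([*at(ph,.06,.020),.168],v=.1)
for ph in (2.60,2.578): env.move_l([*at(ph,.06,.017),.168],v=.04,orientation=quat(ph-np.pi)); print(F().round(2),monitor.read_state()["tool_pos"]-[*at(ph,.06,.017),.168])
env.move_l([*at(ph,.06,.045),.168],v=.1)
env.move_l([*at(ph,.06,.045),.29],v=.2)
env.movep([.58,-.10,.29],quat(-.3))
im=cams.camera("top")[160:295,220:370,::-1];im=cv2.resize(im.copy(),None,fx=5.2,fy=5.2,interpolation=cv2.INTER_CUBIC)
cv2.imwrite("pics/top4.png",im)
print(monitor.read_state()["time_s"])
E
```

```text
[-2.24 -1.25  1.96] [-0.00023494 -0.00019469  0.00021405]
[-3.23 -1.8   2.79] [-0.0002898  -0.00027714  0.00018767]
14.5917
```

View pics/top4.png

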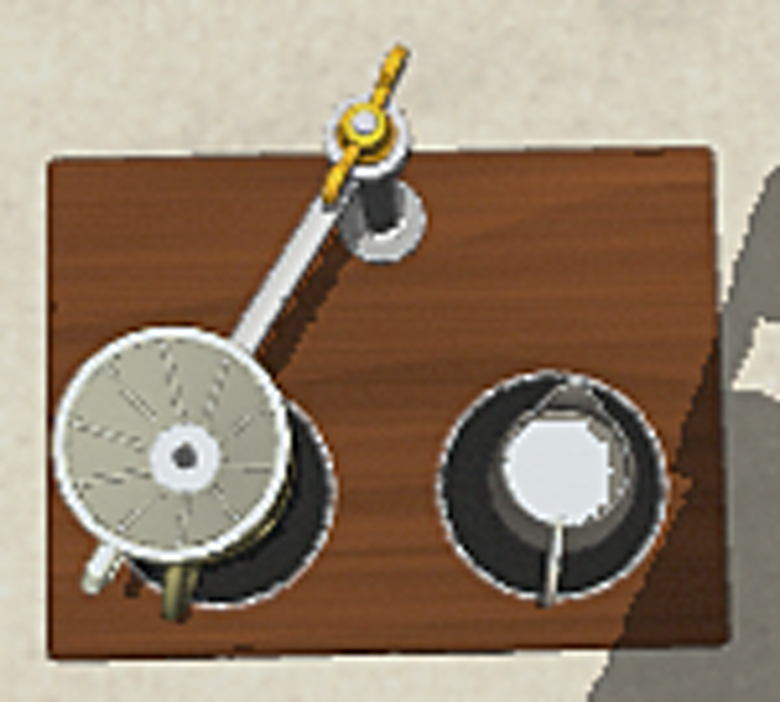

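```bash
cat >> h.py <<'E'
Z=.2025
def stroke(th0,dth,yoff=np.pi,step=.2,fmax=14,v=.05):
    """push the wing pointing to th0 clockwise by dth; tool y along th-yoff"""
    env.movep([*at(th0,.029,.034),.26],quat(th0-yoff))
    env.move_l([*at(th0,.029,.034),Z],v=.15)
    env.move_l([*at(th0,.029,.019),Z],v=.08)
    n=int(np.ceil(dth/step));out=[]
    for k in range(n+1):
        th=th0-dth*k/n
        env.move_l([*at(th,.029,.0155),Z-.0003*k/n],v=v,orientation=quat(th-yoff))
        f=F();r=monitor.read_state()["tool_pos"][:2]-P
        ft=f[:2]@np.array([-np.sin(th),np.cos(th)]);out.append((round(th,2),round(ft,1),round(np.hypot(*f),1)))
        if ft>fmax: break
    env.move_l([*at(th,.029,.034),Z],v=.15)
    env.move_l([*at(th,.029,.034),.26],v=.2)
    print(out,monitor.read_state()["time_s"]);return th,ft
E
python3 - <<'E'
from h import *
d=T(173,444,.204);print(d,d[:2]-[.500,.2295])
a,b=T(402,47,.22),T(331,196,.22);th=np.arctan2(*(a-b)[1::-1]);print(th)
stroke(np.pi+th+.05,1.5)
E
```

```text
[0.49990211 0.22902024 0.204     ] [-9.78939529e-05 -4.79764931e-04]
-0.4276577691395896Traceback (most recent call last):
  File "<stdin>", line 4, in <module>
  File "h.py", line 37, in stroke
    ft=f[:2]@np.array([-np.sin(th),np.cos(th)]);out.append((round(th,2),round(ft,1),round(np.hypot(*f),1)))
                                                                                          ~~~~~~~~^^^^
TypeError: return arrays must be of ArrayType
```

```bash
sed -i 's/np.hypot(\*f)/np.linalg.norm(f)/; s/^    env.movep(\[\*at(th0,.029,.034),.26\].*/    if not cont: &/; s/v=.05):/v=.05,cont=False):/' h.py
sed -i 's/if not cont:     env/if not cont: env/; s/^    env.move_l(\[\*at(th0,.029,.034),Z\]/    if not cont: env.move_l([*at(th0,.029,.034),Z]/' h.py
python3 - <<'E'
from h import *
stroke(np.pi-.3777,1.5,cont=True)
print(cams.camera("top")[0,0])
snap("top","top5",(220,160,370,295),5.2)
E
```

```text
[(2.76, np.float64(-0.5), np.float64(1.1)), (2.58, np.float64(0.5), np.float64(0.8)), (2.39, np.float64(1.6), np.float64(1.7)), (2.2, np.float64(0.9), np.float64(1.2)), (2.01, np.float64(1.4), np.float64(1.6)), (1.83, np.float64(1.4), np.float64(1.6)), (1.64, np.float64(1.5), np.float64(1.6)), (1.45, np.float64(1.6), np.float64(2.1)), (1.26, np.float64(0.5), np.float64(0.8))] 20.525
[65 64 60]
```

```bash
cat >> h.py <<'E'
def nutyaw():
    env.movep([.58,-.10,.29],quat(-.3))
    im=cams.camera("top");c=im[160:215,265:320].astype(int);cv2.imwrite("pics/last.png",im[:,:,::-1])
    m=(c[...,0]>110)&(c[...,0]-c[...,2]>80)
    ys,xs=np.nonzero(m);p=np.array([onz("top",x+265,y+160,.215)[:2] for x,y in zip(xs,ys)])
    q=p-p.mean(0);w,V=np.linalg.eigh(q.T@q);return len(p),p.mean(0),np.arctan2(V[1,1],V[0,1]),np.sqrt(w/len(p))
E
python3 - <<'E'
from h import *
th,_=stroke(1.26+np.pi,1.5)
print(th,nutyaw(),monitor.read_state()["time_s"])
E
```

```text
[(4.4, np.float64(1.0), np.float64(1.1)), (4.21, np.float64(2.4), np.float64(2.9)), (4.03, np.float64(2.5), np.float64(2.8)), (3.84, np.float64(1.4), np.float64(1.7)), (3.65, np.float64(0.3), np.float64(1.6)), (3.46, np.float64(1.9), np.float64(2.7)), (3.28, np.float64(2.1), np.float64(2.8)), (3.09, np.float64(2.5), np.float64(3.3)), (2.9, np.float64(2.6), np.float64(3.5))] 27.8833
2.901592653589793 (299, array([0.6057508, 0.1371373]), np.float64(1.3658928641928145), array([0.02218385, 0.02946265])) 28.8417
```

```bash
sed -i 's/m=(c.*/m=(c[...,0]>120)\&(c[...,0]-c[...,2]>90)\&(c[...,1]>.6*c[...,0])/' h.py; python3 - <<'E'
from h import *
im=cv2.imread("pics/last.png")[:,:,::-1];c=im[160:215,265:320].astype(int)
m=(c[...,0]>120)&(c[...,0]-c[...,2]>90)&(c[...,1]>.6*c[...,0])
ys,xs=np.nonzero(m);p=np.array([onz("top",x+265,y+160,.215)[:2] for x,y in zip(xs,ys)])
q=p-p.mean(0);w,V=np.linalg.eigh(q.T@q);print(len(p),p.mean(0),np.arctan2(V[1,1],V[0,1]),np.sqrt(w/len(p)))
E
```

```text
115 [0.62688219 0.15283186] 3.002983024380718 [0.00483779 0.01705486]
```

```bash
python3 - <<'E'
from h import *
th,ft=stroke(3.0,.4,step=.2,v=.08) if 0 else stroke(3.0,1.4,step=.08,fmax=11,v=.05)
print(th,ft,nutyaw(),monitor.read_state()["time_s"])
snap("top","top6",(220,160,370,295),5.2)
E
```

```text
[(3.0, np.float64(-0.3), np.float64(0.7)), (2.92, np.float64(-0.4), np.float64(1.1)), (2.84, np.float64(2.2), np.float64(2.2)), (2.77, np.float64(4.1), np.float64(4.1)), (2.69, np.float64(3.2), np.float64(3.3)), (2.61, np.float64(3.1), np.float64(3.1)), (2.53, np.float64(2.6), np.float64(3.2)), (2.46, np.float64(3.5), np.float64(3.9)), (2.38, np.float64(3.5), np.float64(4.0)), (2.3, np.float64(4.8), np.float64(5.5)), (2.22, np.float64(10.1), np.float64(11.1)), (2.14, np.float64(17.7), np.float64(18.7))] 34.325
2.1444444444444444 17.74053206663834 (120, array([0.62597719, 0.15363137]), np.float64(2.4091989912765395), array([0.00525043, 0.0177656 ])) 35.4333
```

View pics/top6.png

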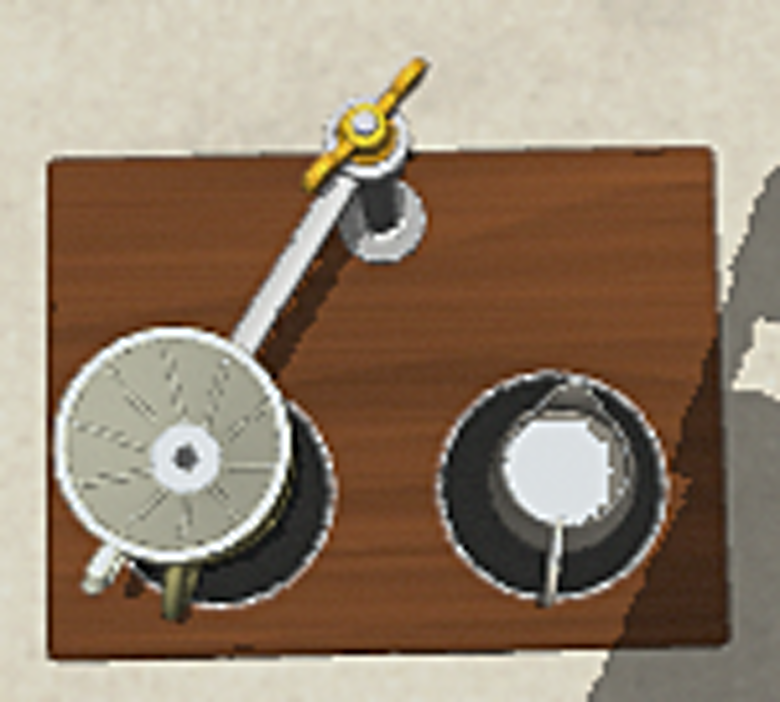

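The dripper is unmoved at (173,444), and the nut stopped with the force climbing to 18 N. I'll confirm the stop with one check push on the other wing.

```bash
python3 - <<'E'
from h import *
th,ft=stroke(2.41+np.pi,.4,yoff=2*np.pi,step=.06,fmax=13,v=.05)
print(th,ft,nutyaw(),monitor.read_state()["time_s"])
E
```

```text
[(5.55, np.float64(0.1), np.float64(0.9)), (5.49, np.float64(5.4), np.float64(5.4)), (5.44, np.float64(9.7), np.float64(9.9)), (5.38, np.float64(13.6), np.float64(14.0))] 39.125
5.3801640821612216 13.575000908636747 (120, array([0.62615582, 0.15363267]), np.float64(2.41319631322833), array([0.0051709 , 0.01786541])) 40.225
```

The nut didn't move under 13.6 N on the other wing, so it's at its stop. Handing in.

```bash
python3 -c "
from h import *
print(workorder.finish_job())"
```

```text
the job is handed in; nothing more can be done
None
```

I handed the job in at about 40 s: the dripper hangs over the green mug, within about 1 mm of centre by the top camera. The wing nut is tight against its stop (a 13.6 N check push didn't move it), and the mug and pitcher look unmoved in the top view.

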